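Put up the splash shield and hold it

ROBOT

A 7-joint arm with a two-finger parallel gripper is mounted at the origin on a cart in front of the work surface, level with it; the furniture and walls round the work are solid. World frame = base frame: x ahead of the robot, y to its left, z up, the work surface at z = 0. Lengths are in m, angles in rad, forces in N, time in s.
With the tool pointing down it reaches from about 0.4 to 0.875 m from the base axis. Payload 6.5 kg.
Tool frame: the origin (TCP) lies midway between the tips of the shut fingers; the grasp point (between the pads) lies 19 mm behind it; z points along the fingers, y is the direction in which the jaws open and shut (so a half turn about z gives the same grasp; the last joint's range is limited). The gripper opens to 85 mm and grips with 20 to 120 N. Pads are 22 mm wide; open, the fingers measure 114 mm over their backs; the gripper's body (76 mm by 85 mm) begins 54 mm behind the grasp point. The pads swing forward as they close: fully open they stand 13 mm farther back than shut.
Start: joints at [1.24, 0.536, -0.004, 1.538, 0.003, 1.067, -0.071], TCP at [0.17, -0.627, 0.231] pointing down, gripper open.
Joint ranges: [-2.7, 2.7], [-0.37, 2.16], [-1.27, 1.26], [0.24, 2.4], [-1.31, 4.45], [0.19, 1.91], [-2.76, 2.76]. Speed limits (rad/s): [2.39, 2.39, 3.14, 3.14, 3.14, 3.14, 3.14].

INTERFACE

Orientations are given as a unit quaternion [x, y, z, w].
In Python, from workcell import monitor, capture, close_job gives the robot as it stands. The module is installed in compiled form; this text tells all that it offers.
- The arm moves only by the shell command python3 -m creep 'ROWS' [FORCE]. ROWS is JSON, one flat list of numbers, 5 for each row, row after row: the shift along the tool's x, y, z in units of 50 mm (1.0 is 50 mm), then the turn about the tool's z in units of 5 degrees (1.0 is 5 degrees), then the opening in per cent of the stroke, from 0 (shut) to 100 (fully open). A call has 1 to 20 rows; each row shifts and turns the commanded pose from where the row before left it, along the tool's axes as they then stand; what a row does not reach is not made up. A row lasts 1/8 s, in which the tool goes at most 62.5 mm and 10.7 degrees, less where a joint would pass 70% of its speed; a pose out of reach is approached as far as the arm can. A call is refused whole if a number of a shift passes 1 or a number of a turn 1, either way. A call with a gripper value outside its range is refused whole. The fingers move at their own pace and stop on an object; FORCE is the grip in N (left out, the last holds). Time passes only in rows, so rows that do not move let the fingers close. It gives the time, the measured TCP pose, the force and the opening at its end, in the units of the state.
- monitor.read_state(): the state, without advancing time (a new reading comes with each control period).
- capture(name): name is "scene" or "top" or "wrist"; returns a dict with "pixels" (480x640x3 uint8, red, green, blue), "fov_y" (degrees; the focal length in pixels is half the picture's height over the tangent of half this angle, whatever the lens; pixels are square), "cx", "cy" (the principal point, pixels), "pose" (4x4, takes a point from camera to world coordinates). Camera axes: x right, y down, z forward; pixel columns grow to the right and rows downward; lengths in m; the calibration is good to about 2 mm. A picture is of the moment at which its call begins. There is no depth.
- close_job(): hands the job in, once; it reports no verdict.
The state is a dict: "time": time; "joint_pos": joint angles; "joint_vel": joint speeds; "joint_efforts": joint torques, N m; "position": TCP position; "orientation": TCP orientation; "ft_force": force on the tool from outside, world axes, zero at the start; "ft_torque": the same for the moment, N m; "grip_width": finger opening in m.
Only numpy, scipy, OpenCV 4.12 (cv2) and the standard library are available. Lean on these libraries where they do the work, as an engineer would, in place of code of your own. Each camera call takes 0.05 s, during which the arm holds its last target. There are 200 camera calls.

TASK

Put up the clear splash shield that lies on its face on the worktop: while it is still lying down, slide its hatch fully shut by the white knob and flip its yellow-sleeved wire leg over past dead centre until it snaps fully out. Then swing the shield up by its blue handle, about where it lies, until it stands upright on its bottom edge with the hatch shut and the leg behind it, and finish still gripping it upright, so that it cannot tip while a colleague clamps it down. Leave the timer and the pink petri dish beside it undisturbed.

Things in the scene. Friction and masses are not known exactly. Their poses are not given: they have to be found in the camera images.
- shield: Loose splash shield, 0.9 kg: clear pane in an aluminium frame, 260 mm wide (y), 170 high (x), 16 thick (z). It lies on its face, handle towards the robot. Origin: middle of the bottom edge on the face side, at worktop height (z = 0) lying and standing. x points to the top edge (straight up when it stands), z out of its back (up at the start). To stand it up, turn it about y through this origin
- handle (a point): Middle of the round blue carrying bar, 12 mm thick, 116 mm long along the shield's y, on two dark stays 130 mm apart. In the shield's frame at x 208, z 36 mm: 38 mm past the top edge and 20 mm behind the back, free all round. The bar can turn between the fingers while the shield swings up
- leg (a joint): Wire leg (U-shaped bail hinged on the back), rad: 0 folded, as at the start, pointing to the top edge, 30 degrees off the back; 2.01 fully out, pointing to the bottom edge, 35 degrees off the back. It swings up and over from the handle end to the bottom edge. Springs resist up to about 0.96 rad (about 2 N at the foot), then pull it out to its stop
- foot (a point): Middle of the leg's crossbar, a yellow sleeve 11 mm thick, 200 mm long along the shield's y, which is also the leg's foot. 80 mm from the leg's pivot axis; when folded in the shield's frame at x 140, z 74 mm. The crossbar can turn between the fingers as the leg swings
- hatch (a joint): Clear hatch with white edges, 132 x 112 mm, that slides on tracks across the back along the shield's y, m: 0 fully shut (at its stop, closing the half of the frame on the -y side), 0.100 fully open (over the fixed pane on the +y side). It starts half to fully open; about 1 N of friction, stays where it is left
- knob (a point): Point on the hatch's white knob, a post 14 mm thick that stands up from z 14 to z 38 mm in the shield's frame; the point lies on its axis at z 37.5 mm, 1 mm under its top. In the shield's frame at x 55, and y -54 mm when shut, y growing with the hatch's value
- pivot (a point): Point on the leg's pivot axis midway across the shield; in the shield's frame at x 71, z 34 mm. The axis runs along the shield's y
- corner_l (a point): One end of the bottom edge, on the face side (shield's y = +130 mm)
- corner_r (a point): The other end of the bottom edge, on the face side (shield's y = -130 mm)
- timer: white digital timer lying on its back, 70 x 64 x 17 mm; origin under its centre. It lies to the right of the shield and must stay there
- petri_single: petri dish with pink agar, 91 mm wide, 17 mm high; origin under its centre. It lies to the left of the shield and must stay there

How it is judged:
On the way, in this order (a step that is already met when the one before it is completed fails the run):
1. the hatch is shut and the wire leg fully out while the shield still lies on its face (value of joint hatch below 0.008 m and value of joint leg above 1.9 rad and angle between shield's own x axis and vertical above 1.35 rad), for 0.2 s.
2. the shield stands upright on its bottom edge with hatch shut and leg out, gripped (angle between shield's own x axis and vertical below 0.087 rad and height (world z) of each of corner_l, corner_r below 0.012 m and value of joint leg above 1.9 rad and value of joint hatch below 0.008 m and contact force between the fingers and shield above 2 N), for 0.3 s.
At the end, for the whole second after the job is handed in: The shield is at rest within 5 degrees of upright, both ends of its bottom edge within 12 mm of the worktop, that edge within 50 mm of where it began, the leg fully out (over 1.9 rad), the hatch shut to within 8 mm, and the fingers still press on the shield with more than 2 N (all of step 2 and distance of shield from where it was at the start of the episode below 0.05 m and linear speed of shield below 0.02 m/s and angular speed of shield below 0.1 rad/s); the arm keeps its last pose, push and grip.
It fails at once if the timer or the petri dish is shifted by more than 15 mm or tipped (distance of any of timer, petri_single from where it was at the start of the episode above 0.015 m or angle between any of timer, petri_single's own z axis and vertical above 0.2 rad).
It also fails if it takes over 64 s, if anything falls off the work surface, if the arm or the gripper's body presses on something with over 40 N, if the wrist force passes 120 N, or if a joint passes its speed limit or range.

## Working session

There is one attempt and no reset: what is moved stays moved. The work goes in short steps, Python scripts to look and compute and a shell command to move; the robot and the scene stay as the last step left them, time stands still between calls to the robot, and variables do not carry over. Pictures are saved under pics/ and viewed, about 8 in all and at most 12, crops included, and the job is handed in when it is done.

```bash
mkdir -p pics; cat > h.py <<'E'
import numpy as np, cv2
from workcell import monitor, capture, close_job
from scipy.spatial.transform import Rotation as R
def snap(n,f):
    c=capture(n); cv2.imwrite('pics/'+f,c['pixels'][:,:,::-1]); np.savez('pics/'+f+'.npz',**c); return c
def ray(c,u,v):
    f=240/np.tan(np.radians(float(c['fov_y']))/2); P=np.array(c['pose'])
    d=P[:3,:3]@np.array([(u-c['cx'])/f,(v-c['cy'])/f,1]); return P[:3,3],d/np.linalg.norm(d)
def plane(c,u,v,z):
    o,d=ray(c,u,v); return o+d*(z-o[2])/d[2]
def proj(c,p):
    f=240/np.tan(np.radians(float(c['fov_y']))/2); P=np.array(c['pose'])
    q=P[:3,:3].T@(np.array(p)-P[:3,3]); return f*q[0]/q[2]+c['cx'],f*q[1]/q[2]+c['cy']
def load(f): return dict(np.load('pics/'+f+'.npz'))
E
python3 - <<'E'
from h import *
for n in('top','scene'):
    c=snap(n,n+'0.png'); print(n,c['fov_y'],c['cx'],c['cy'],np.round(c['pose'],3).tolist())
s=monitor.read_state(); print(s)
E
```

```text
top 52.81234475899545 324.1555958320849 249.2342864653355 [[0.001, -0.998, 0.068, 0.44], [-1.0, 0.0, 0.023, 0.161], [-0.023, -0.068, -0.997, 1.342], [0.0, 0.0, 0.0, 1.0]]
scene 52.13391458378457 318.8634436043839 237.0520226452844 [[-0.435, -0.373, 0.82, -0.558], [-0.9, 0.204, -0.385, 0.686], [-0.023, -0.905, -0.424, 0.645], [0.0, 0.0, 0.0, 1.0]]
{'time': 0.1, 'joint_pos': array([ 1.23977046,  0.53710303, -0.00437528,  1.53878607,  0.00263442,
        1.06731404, -0.07118658]), 'joint_vel': array([-0.00101431, -0.00148375, -0.00034253, -0.00325782,  0.00069482,
        0.00219861, -0.00049079]), 'joint_efforts': array([ 2.63962545e-03, -5.84573472e+01,  1.05184570e+00, -2.59783208e+01,
        1.25538008e-02,  4.57989547e-03,  6.10052723e-06]), 'position': array([ 0.1699178 , -0.62679628,  0.23048856]), 'orientation': array([ 9.91242764e-01,  1.32049755e-01, -1.95011024e-04, -7.79103302e-04]), 'ft_force': array([-0.02375466, -0.43046428, -0.03808767]), 'ft_torque': array([-0.03917635, -0.02160888,  0.04458513]), 'grip_width': 0.08596655036891125}
```

View pics/top0.png

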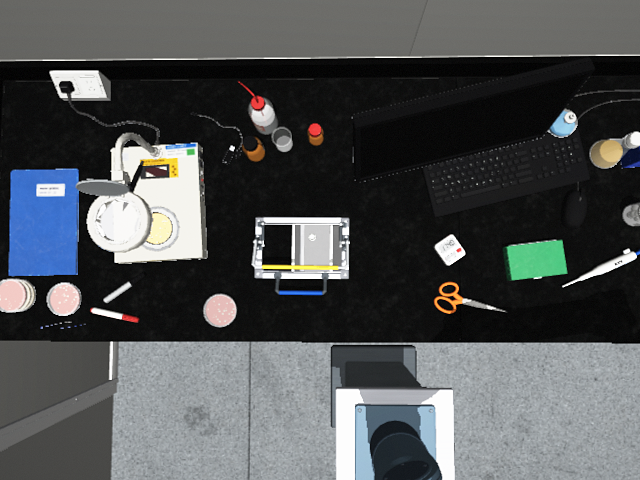

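View pics/scene0.png

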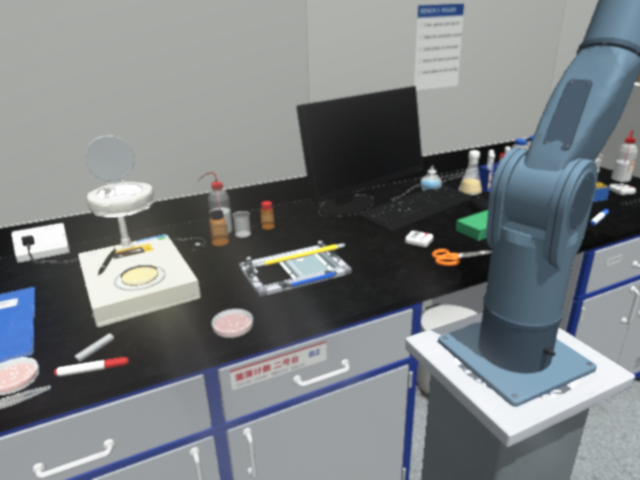

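Top view: the shield is at about (302,250), its blue handle (302,292) and yellow sleeve (302,268) toward the robot, and the white knob at about (312,237). The petri dish is at (220,310) and the timer at (450,249). The hatch must slide left in the image, which is world +y.

```bash
python3 - <<'E'
from h import *
c=load('top0.png'); im=c['pixels']; hsv=cv2.cvtColor(im,cv2.COLOR_RGB2HSV)
roi=np.zeros(im.shape[:2],np.uint8); roi[205:305,240:365]=1
def ends(m,z,n):
    m=m&(roi>0); k,l,st,_=cv2.connectedComponentsWithStats(m.astype(np.uint8)); i=1+np.argmax(st[1:,4])
    v,u=np.nonzero(l==i); (cx,cy),(w,h),a=cv2.minAreaRect(np.c_[u,v].astype(np.float32))
    b=cv2.boxPoints(((cx,cy),(w,h),a)); d=np.linalg.norm(b[0]-b[1])<np.linalg.norm(b[1]-b[2])
    e=[(b[0]+b[1])/2,(b[2]+b[3])/2] if d else [(b[1]+b[2])/2,(b[3]+b[0])/2]
    P=[plane(c,*q,z) for q in e]; C=plane(c,u.mean(),v.mean(),z); D=P[1]-P[0]
    print(n,len(u),(u.mean(),v.mean()),C.round(4),'len',np.linalg.norm(D).round(4),'ang',np.degrees(np.arctan2(D[0],D[1])).round(2))
ends((hsv[...,0]>100)&(hsv[...,0]<125)&(hsv[...,1]>150)&(hsv[...,2]>80),.036,'blue')
ends((hsv[...,0]>22)&(hsv[...,0]<36)&(hsv[...,1]>120)&(hsv[...,2]>100),.074,'yel')
print('knob',plane(c,312,237,.0385))
print('petri',plane(c,220,310,.017),'timer',plane(c,450,249,.017))
s=monitor.read_state(); print(R.from_quat(s['orientation']).as_matrix().round(3))
cv2.imwrite('pics/crop.png',cv2.resize(im[205:305,240:365,::-1],None,fx=6,fy=6,interpolation=cv2.INTER_CUBIC))
w=capture('wrist'); print('wrist',w['fov_y'],w['cx'],w['cy'],np.round(w['pose'],3).tolist())
E
```

```text
blue 185 (np.float64(299.07027027027027), np.float64(292.3243243243243)) [0.4128 0.2581 0.036 ] len 0.1134 ang -0.11
yel 295 (np.float64(298.9220338983051), np.float64(266.8033898305085)) [0.4804 0.256  0.074 ] len 0.1973 ang -0.04
knob [0.56233444 0.22353405 0.0385    ]
petri [0.36376074 0.47614523 0.017     ] timer [ 0.53116226 -0.15299197  0.017     ]
[[ 0.965  0.262 -0.001]
 [ 0.262 -0.965  0.001]
 [-0.    -0.002 -1.   ]]
wrist 71.00689483594307 317.60929454830534 245.0167940028813 [[0.262, -0.925, -0.277, 0.24], [-0.965, -0.251, -0.073, -0.607], [-0.002, 0.286, -0.958, 0.373], [0.0, 0.0, 0.0, 1.0]]
```

View pics/crop.png

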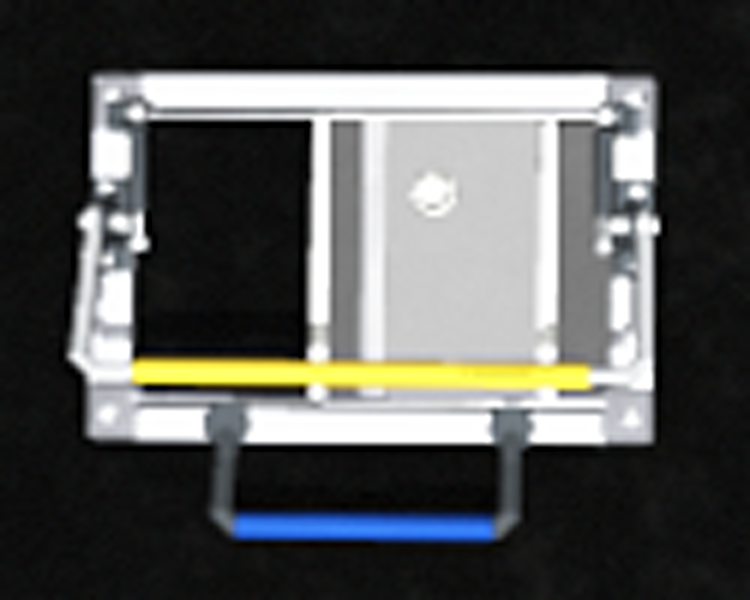

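The shield is square to the world, with its origin at about (0.621, 0.257) and the knob at about (0.564, 0.2235). I'll move above the knob, then turn so the jaws open along x.

```bash
python3 -m creep '[0.9,-0.75,0,0,60, 0.9,-0.75,0,0,60, 0.9,-0.75,0,0,60, 0.9,-0.75,0,0,60, 0.9,-0.75,0,0,60, 0.9,-0.75,0,0,60, 0.9,-0.75,0,0,60, 0.9,-0.75,0,0,60, 0.6,-1,0,0,60, 0.6,-1,0,0,60, 0.6,-1,0,0,60, 0.6,-1,0,0,60, 0.6,-1,0,0,60, 0.6,-1,0,0,60, 0.6,-1,0,0,60, 0.6,-1,0,0,60]' 20
python3 -m creep '[0,0,0,-1,60, 0,0,0,-1,60, 0,0,0,-1,60, 0,0,0,-1,60, 0,0,0,-1,60, 0,0,0,-1,60, 0,0,0,-1,60, 0,0,0,-1,60, 0,0,0,-1,60, 0,0,0,-1,60, 0,0,0,-1,60, 0,0,0,-1,60, 0,0,0,-1,60, 0,0,0,-1,60, 0,0,0,-0.96,60, 0,0,0,0,60]'
python3 - <<'E'
from h import *
c=snap('wrist','w1.png'); s=monitor.read_state(); print(s['joint_pos'].round(2),s['grip_width'],R.from_quat(s['orientation']).as_matrix().round(3).tolist())
for n,p in dict(knob=(.564,.2235,.0385),sleeve=(.481,.257,.074),tcp=s['position']).items(): print(n,proj(c,p))
E
```

```text
time: 2.15
position: [0.5663, 0.2069, 0.2311]
orientation: [0.991, 0.132, -0.0, 0.0]
ft_force: [0.5, -0.6, 0.5]
grip_width: 0.0513
time: 4.15
position: [0.5658, 0.2051, 0.2309]
orientation: [0.708, 0.707, -0.0, -0.0]
ft_force: [0.3, -0.1, 0.3]
grip_width: 0.0516
[ 0.04  0.54 -0.65  1.64  0.36  1.08 -0.71] 0.051412238812317435 [[0.002, 1.0, -0.001], [1.0, -0.002, -0.0], [-0.0, -0.001, -1.0]]
knob (np.float64(315.97159160905943), np.float64(201.89179939231894))
sleeve (np.float64(220.28550293575074), np.float64(170.37280967104755))
tcp (np.float64(317.60098989002574), np.float64(308.10873713283866))
```

View pics/w1.png

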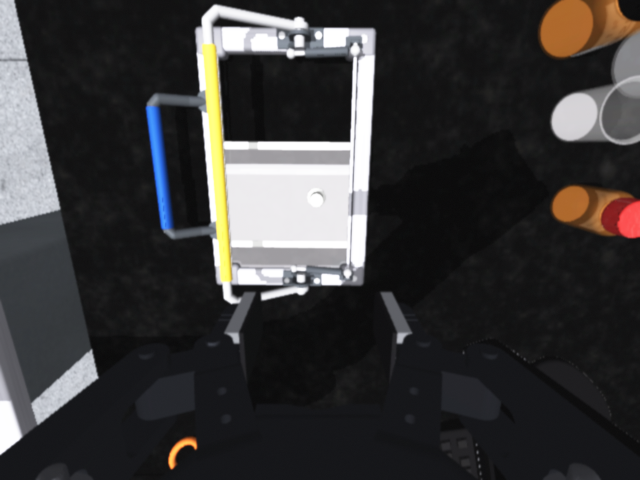

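The wrist view shows the knob at (316,198), within 3 mm of the estimate, at about (0.5645, 0.227). I'll descend over it and grip.

```bash
python3 -m creep '[0.42,-0.03,0.8,0,50, 0,0,0.8,0,50, 0,0,0.8,0,50, 0,0,0.8,0,50, 0,0,0.5,0,50, 0,0,0.25,0,50, 0,0,0.2,0,50, 0,0,0,0,0, 0,0,0,0,0, 0,0,0,0,0, 0,0,0,0,0, 0,0,0,0,0]' 30
```

```text
time: 5.7
position: [0.5648, 0.2266, 0.0245]
orientation: [0.707, 0.707, 0.0, 0.0]
ft_force: [-1.9, -0.4, 6.4]
grip_width: 0.0124
```

```bash
python3 -m creep '[0.2,0,-0.02,0,0, 0.2,0,0,0,0, 0.2,0,0,0,0, 0.2,0,0,0,0, 0.2,0,0,0,0, 0.2,0,0,0,0, 0.2,0,0,0,0, 0.2,0,0,0,0]' 30
python3 -m creep '[0.05,0,0,0,0, 0.05,0,0,0,0, 0.05,0,0,0,0, 0.05,0,0,0,0, 0,0,0,0,0]' 30
python3 - <<'E'
from h import *
c=snap('wrist','w2.png')
E
```

```text
time: 6.7
position: [0.5644, 0.3069, 0.0247]
orientation: [0.707, 0.707, -0.0, -0.0]
ft_force: [3.1, -1.5, -1.9]
grip_width: 0.0122
time: 7.32
position: [0.5642, 0.3134, 0.0246]
orientation: [0.708, 0.706, -0.002, 0.001]
ft_force: [-0.6, -6.5, 2.7]
grip_width: 0.0123
```

View pics/w2.png

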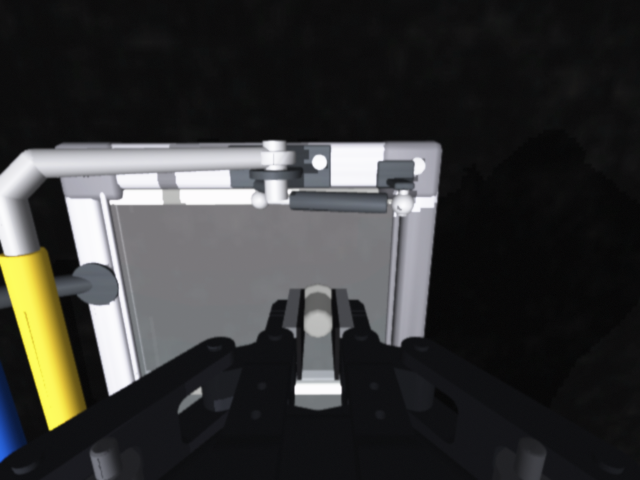

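The wrist view shows the hatch's edge against the frame and the knob between the fingers at (318,310). The −6.5 N reaction says it is at its stop. Next I'll release and grip the yellow sleeve.

```bash
python3 -m creep '[-0.05,0,0,0,45, 0,0,0,0,45, 0,0,0,0,45, 0,0,-0.9,0,45, 0,0,-0.9,0,45, 0,0,-0.9,0,45, -0.5,-0.8,0,0,45, -0.5,-0.86,0,0,45, 0,0,0,0,45]' 30
python3 - <<'E'
from h import *
t=snap('top','t2.png');w=snap('wrist','w3.png')
m=cv2.inRange(cv2.cvtColor(w['pixels'],cv2.COLOR_RGB2HSV),(22,120,80),(36,255,255)); v,u=np.nonzero(m); 
print('n',len(u),u.min(),u.max(),v.min(),v.max()); L=np.polyfit(v,u,1); print('fit',L)
for q in (v.min(),(v.min()+v.max())/2,v.max()): print(plane(w,np.polyval(L,q),q,.074).round(4))
cv2.imwrite('pics/both.png',np.vstack([cv2.resize(t['pixels'][205:305,215:365,::-1],(640,427)) ]))
E
```

```text
time: 8.5
position: [0.478, 0.2618, 0.1593]
orientation: [0.707, 0.707, -0.002, 0.0]
ft_force: [1.0, -0.1, 0.3]
grip_width: 0.0386
n 3399 307 323 111 380
fit [2.45339595e-03 3.14717752e+02]
[0.4789 0.3569 0.074 ]
[0.4789 0.268  0.074 ]
[0.479  0.1551 0.074 ]
```

View pics/w3.png

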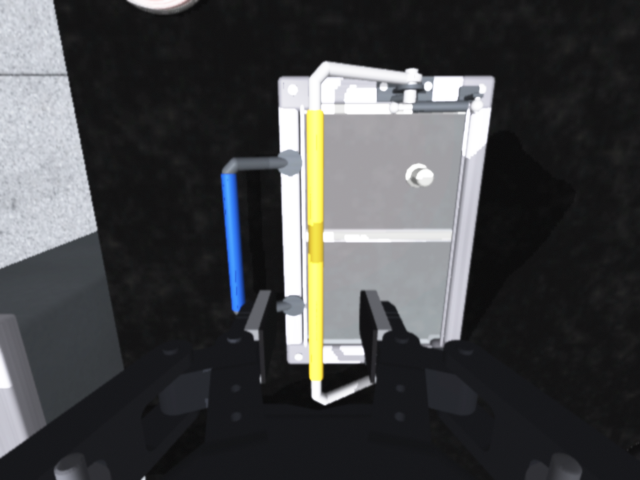

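The wrist view shows the sleeve at u≈315, which puts it at x 0.479, z 0.074, and the hatch shut with its knob at (422,177). I'll grip the sleeve and run the arc.

```bash
python3 -m creep '[0,0.02,0.8,0,45, 0,0,0.8,0,45, 0,0,0.49,0,45, 0,0,0,0,45, 0,0,0,0,0, 0,0,0,0,0, 0,0,0,0,0, 0,0,0,0,0]' 20
python3 -m creep '[0,0.16,-0.23,0,0, 0,0.2,-0.2,0,0, 0,0.23,-0.16,0,0, 0,0.25,-0.12,0,0, 0,0.27,-0.07,0,0, 0,0.28,-0.02,0,0]'
```

```text
time: 9.6
position: [0.482, 0.2649, 0.0564]
orientation: [0.707, 0.707, 0.0, -0.0]
ft_force: [-5.6, 0.7, 4.9]
grip_width: 0.0102
time: 10.35
position: [0.554, 0.2642, 0.0969]
orientation: [0.707, 0.707, 0.001, 0.0]
ft_force: [-2.0, 1.4, -0.5]
grip_width: 0.0099
```

```bash
python3 -m creep '[0,0.28,0.02,0,0, 0,0.27,0.07,0,0, 0,0.25,0.12,0,0, 0,0.23,0.16,0,0, 0,0.2,0.2,0,0, 0,0.08,0.11,0,0, 0,0.02,0.05,0,0]'
python3 - <<'E'
from h import *
w=snap('wrist','w4.png')
E
```

```text
time: 11.22
position: [0.6187, 0.2639, 0.0595]
orientation: [0.707, 0.707, -0.0, 0.0]
ft_force: [-6.8, -1.9, 20.6]
grip_width: 0.0106
```

View pics/w4.png

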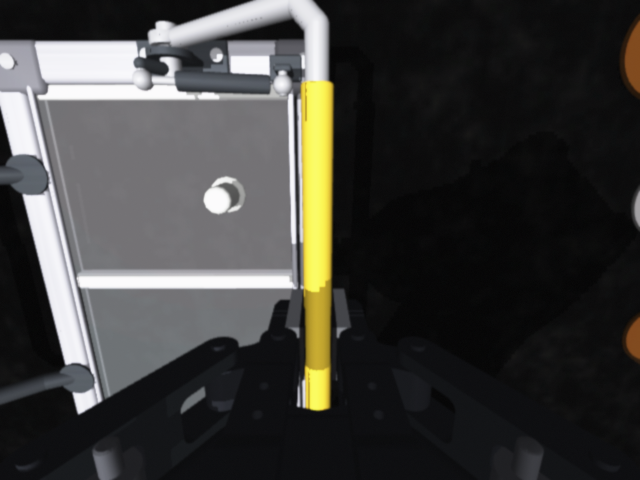

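The wrist view shows the sleeve flipped over past the bottom edge, with the tool at its stop point and about 20 N of upward reaction. I'll release and go above the handle.

```bash
python3 -m creep '[0,0,-0.08,0,35, 0,0,0,0,35, 0,0,0,0,35, 0,0,-0.9,0,35, 0,0,-0.9,0,35, 0,-1,-0.2,0,35, 0,-1,0,0,35, 0,-1,0,0,35, 0,-1,0,0,35, 0,-0.13,0,0,35, 0,0,0,0,35]'
python3 - <<'E'
from h import *
w=snap('wrist','w5.png'); hsv=cv2.cvtColor(w['pixels'],cv2.COLOR_RGB2HSV)
m=cv2.inRange(hsv,(100,150,80),(125,255,255)); k,l,st,_=cv2.connectedComponentsWithStats(m); i=1+np.argmax(st[1:,4]); v,u=np.nonzero(l==i); L=np.polyfit(v,u,1); print(len(u),L)
for q in (v.min(),v.max()): print('bar',plane(w,np.polyval(L,q),q,.036).round(4))
m=cv2.inRange(hsv,(22,120,80),(36,255,255)); v,u=np.nonzero(m); L=np.polyfit(v,u,1); print(len(u),u.min(),u.max())
for q in (v.min(),v.max()): print('sleeve',plane(w,np.polyval(L,q),q,.08).round(4))
E
```

```text
time: 12.65
position: [0.4125, 0.2638, 0.163]
orientation: [0.707, 0.707, 0.0, 0.0]
ft_force: [0.2, 0.6, -0.9]
grip_width: 0.03
1935 [-1.05645782e-03  3.21674346e+02]
bar [0.4157 0.3141 0.036 ]
bar [0.4159 0.1966 0.036 ]
5230 569 639
sleeve [0.6163 0.3565 0.08  ]
sleeve [0.6198 0.1532 0.08  ]
```

View pics/w5.png

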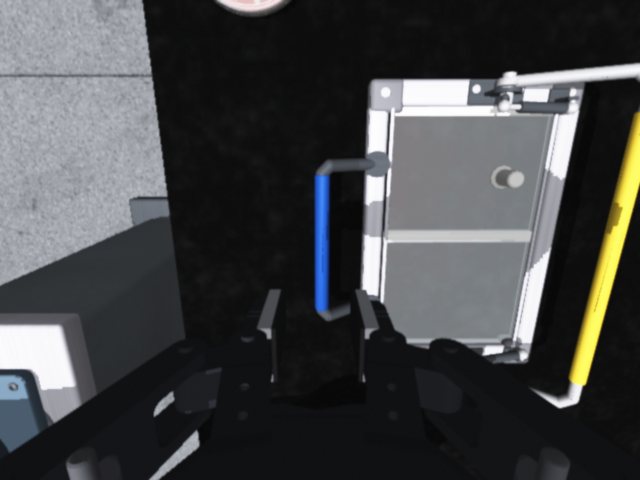

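The wrist view shows the bar at x 0.416, y 0.2555, the sleeve at x≈0.617 (as expected for fully out), and the hatch shut with its knob at (512,178). I'll grip the bar.

```bash
python3 -m creep '[-0.17,0.06,0.7,0,38, 0,0,0.8,0,38, 0,0,0.8,0,38, 0,0,0.42,0,38, 0,0,0.2,0,38, 0,0,0,0,38, 0,0,0,0,0, 0,0,0,0,0, 0,0,0,0,0, 0,0,0,0,0]' 50
```

```text
time: 13.95
position: [0.416, 0.2558, 0.0177]
orientation: [0.707, 0.707, 0.001, 0.0]
ft_force: [0.8, -0.3, 7.0]
grip_width: 0.0103
```

```bash
python3 -m creep '[0,0.08,-0.36,0,0, 0,0.11,-0.35,0,0, 0,0.14,-0.34,0,0, 0,0.17,-0.33,0,0, 0,0.2,-0.31,0,0, 0,0.22,-0.29,0,0]' 50
python3 - <<'E'
from h import *
w=snap('scene','s6.png');cv2.imwrite('pics/s6c.png',cv2.resize(w['pixels'][180:360,180:420,::-1],None,fx=3,fy=3))
E
```

```text
time: 14.7
position: [0.4587, 0.2548, 0.1154]
orientation: [0.707, 0.707, -0.002, -0.001]
ft_force: [-3.7, 1.3, -2.6]
grip_width: 0.0101
```

View pics/s6c.png

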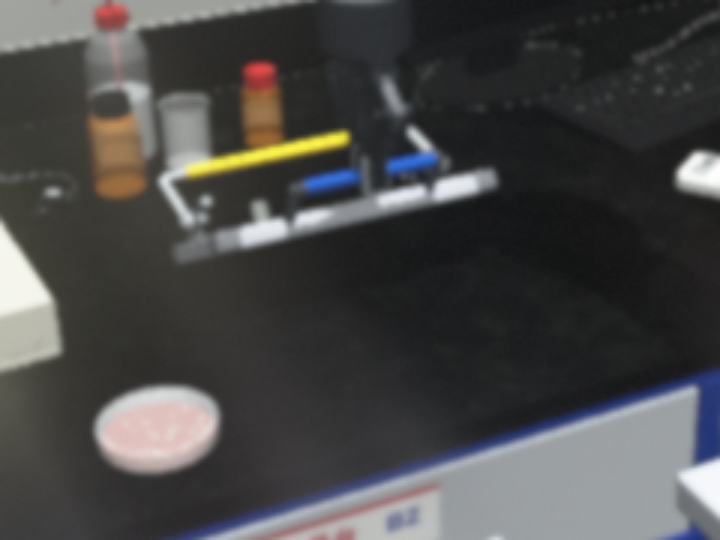

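The scene view shows the shield tilted about 30° on its far edge with the leg out (sleeve at (270,155) in the crop), so the bar is turning in the fingers as intended. I'll continue the arc.

```bash
python3 -m creep '[0,0.25,-0.27,0,0, 0,0.27,-0.25,0,0, 0,0.29,-0.23,0,0, 0,0.31,-0.2,0,0, 0,0.33,-0.17,0,0, 0,0.34,-0.14,0,0, 0,0.35,-0.11,0,0, 0,0.36,-0.08,0,0]' 50
python3 -m creep '[0,0.18,-0.03,0,0, 0,0.18,-0.02,0,0, 0,0.18,-0.01,0,0, 0,0.18,-0.01,0,0, 0,0,0,0,0]' 50
```

```text
time: 15.75
position: [0.5859, 0.2557, 0.1906]
orientation: [0.707, 0.707, 0.0, 0.0]
ft_force: [-2.9, -1.6, 6.5]
grip_width: 0.0101
time: 16.38
position: [0.6235, 0.2558, 0.1935]
orientation: [0.708, 0.707, 0.002, 0.001]
ft_force: [-0.4, -1.2, 10.2]
grip_width: 0.0102
```

```bash
python3 -m creep '[0,0.18,0.005,0,0, 0,0.18,0.015,0,0, 0,0.18,0.02,0,0, 0,0.15,0.025,0,0, 0,0,0,0,0, 0,0,0,0,0]' 50
python3 - <<'E'
from h import *
s=monitor.read_state(); print(s['ft_torque'])
t=snap('top','t7.png'); w=snap('scene','s7.png')
hsv=cv2.cvtColor(t['pixels'],cv2.COLOR_RGB2HSV)
m=cv2.inRange(hsv,(22,120,80),(36,255,255)); m[:,:250]=0; m[:,365:]=0; m[:160]=0; m[300:]=0; v,u=np.nonzero(m); print('sleeve',len(u),plane(t,u.mean(),v.mean(),.006),plane(t,u.mean(),v.mean(),.03))
cv2.imwrite('pics/s7c.png',np.hstack([cv2.resize(w['pixels'][150:330,180:380,::-1],(400,360)),cv2.resize(t['pixels'][180:300,230:363,::-1],(400,360))]))
E
```

```text
time: 17.12
position: [0.6581, 0.2558, 0.1904]
orientation: [0.707, 0.707, 0.002, 0.001]
ft_force: [1.6, 0.6, 8.4]
grip_width: 0.0101
[-0.07930462 -0.0519318   0.04781208]
sleeve 24 [0.70862117 0.34906056 0.006     ] [0.70379282 0.34567503 0.03      ]
```

View pics/s7c.png

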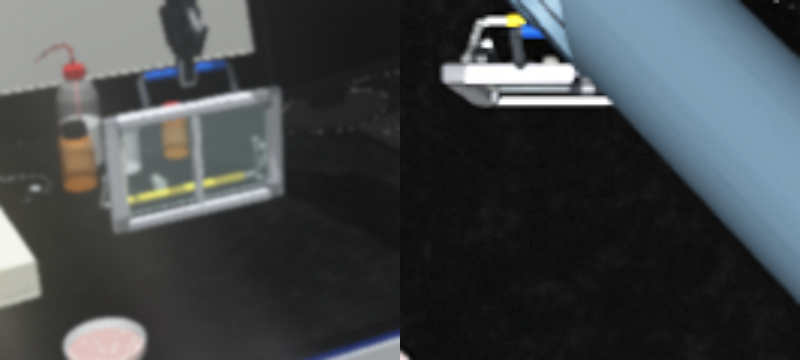

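The crops show the shield standing with the hatch closed and the sleeve low behind it. Next I'll measure the tilt from the corners.

```bash
python3 - <<'E'
from h import *
w=load('s7.png');t=load('t7.png')
for n,q,z in [('bl',(241,264.5),0),('br',(320,247),0),('tl',(235,211),.17),('tr',(318.5,196),.17)]: print(n,plane(w,*q,z).round(4))
for x0,a in [(.624,0),(.624,.05),(.618,0),(.63,0)]:
    f=lambda x,y:(x0+x*np.sin(a),y,x*np.cos(a))
    print(x0,a,[np.round(proj(w,f(x,y))).tolist() for x in(0,.17) for y in(.386,.126)],np.round(proj(t,f(0,.386))),np.round(proj(t,f(.17,.386))))
cv2.imwrite('pics/s7d.png',np.hstack([cv2.resize(w['pixels'][190:280,220:330,::-1],(440,360),interpolation=cv2.INTER_NEAREST),cv2.resize(t['pixels'][180:225,230:275,::-1],(360,360),interpolation=cv2.INTER_NEAREST)]))
E
```

```text
bl [0.6304 0.3708 0.    ]
br [0.6243 0.1287 0.    ]
tl [0.6087 0.3779 0.17  ]
tr [0.6026 0.1396 0.17  ]
0.624 0 [[236.0, 267.0], [321.0, 247.0], [230.0, 210.0], [320.0, 193.0]] [255. 216.] [243. 207.]
0.624 0.05 [[236.0, 267.0], [321.0, 247.0], [229.0, 209.0], [318.0, 192.0]] [255. 216.] [243. 204.]
0.618 0 [[237.0, 268.0], [322.0, 248.0], [231.0, 210.0], [320.0, 194.0]] [255. 219.] [243. 209.]
0.63 0 [[236.0, 266.0], [320.0, 246.0], [230.0, 209.0], [319.0, 192.0]] [255. 214.] [243. 205.]
```

View pics/s7d.png

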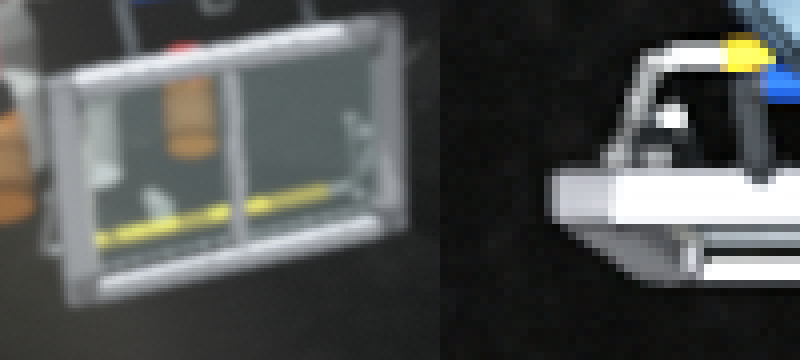

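The top view puts the bottom face edge at v≈215.6 and the top face edge at v≈207.8, against 216 and 207 predicted for exactly upright. That is about 1° short. I'll nudge 1.5 mm forward, settle and hand in.

```bash
python3 -m creep '[0,0.03,0.01,0,0, 0,0,0,0,0, 0,0,0,0,0, 0,0,0,0,0, 0,0,0,0,0, 0,0,0,0,0]' 50
python3 - <<'E'
from h import *
t=snap('top','t8.png'); w=snap('scene','s8.png'); a=load('top0.png')
for n,(u0,u1,v0,v1) in dict(petri=(195,242,285,335),timer=(428,472,228,272)).items():
    print(n,[tuple(np.round(np.mean(np.nonzero(x['pixels'][v0:v1,u0:u1].min(2)>90),axis=1),1)) for x in(a,t)])
cv2.imwrite('pics/s8d.png',np.hstack([cv2.resize(w['pixels'][190:280,220:330,::-1],(440,360)),cv2.resize(t['pixels'][180:225,230:275,::-1],(360,360),interpolation=cv2.INTER_NEAREST)]))
E
```

```text
time: 17.98
position: [0.6596, 0.2558, 0.1901]
orientation: [0.707, 0.707, 0.002, 0.001]
ft_force: [0.5, -1.4, 8.9]
grip_width: 0.0101
petri [(np.float64(25.1), np.float64(24.5)), (np.float64(25.1), np.float64(24.5))]
timer [(np.float64(21.6), np.float64(21.4)), (np.float64(23.3), np.float64(19.9))]
```

View pics/s8d.png

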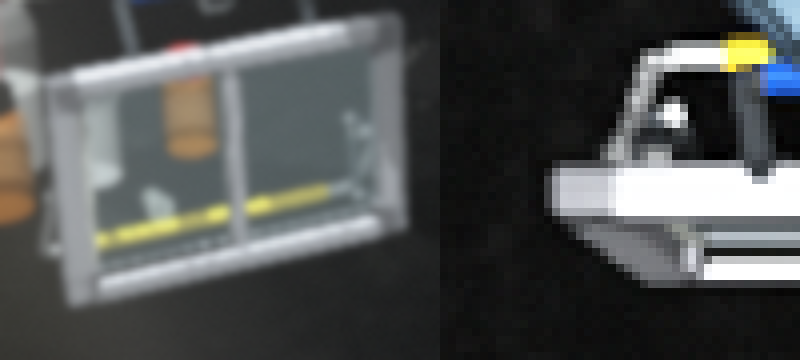

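The shield stands upright, the dish hasn't moved, and the timer centroid differs by about 2 px. The tool never came near the timer at low height, and the arm now hangs over that part of the top view. I'm handing in.

```bash
python3 - <<'E'
from h import *
t=load('t8.png');a=load('top0.png')
d=np.abs(t['pixels'][228:272,428:472].astype(int)-a['pixels'][228:272,428:472]).sum(2)>90; v,u=np.nonzero(d); print('timer diff',d.sum(),(u.min(),u.max(),v.min(),v.max()) if d.any() else '')
close_job(); s=monitor.read_state(); print(s['time'],s['position'],s['grip_width'],s['ft_force'])
E
```

```text
timer diff 131 (np.int64(0), np.int64(16), np.int64(32), np.int64(43))
the job is handed in; nothing more can be done
the job is handed in; nothing more can be done
```

I slid the hatch shut by its knob, flipped the wire leg over to its stop, and swung the shield up by the blue handle. I handed the job in at about 18 s with the shield upright and the handle still gripped at 50 N; no verdict was reported.

**Last checks before handing in:**
- **Shield:** it stands on its bottom edge, about 1° short of upright when measured from the corners. I then nudged it 1.5 mm further and checked that only by eye. The bottom edge is within a few mm of where it began.
- **Hatch and leg:** the views just before the lift showed the hatch shut at its stop and the sleeve where it belongs with the leg fully out. I did not measure either again once the shield was up; the final picture shows the leg out and low behind it.
- **Petri dish:** its position in the top view is unchanged.
- **Timer:** its first check disagreed, with the centroid shifted about 2 px. The changed pixels are all in one corner of the checked area, which fits the arm coming into view. The tool never went near the timer at low height, so I take it as undisturbed.

The read-out after hand-in was refused, so I have no figures for the final second.

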